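# Store two instruments in stack-nest trays

### The job

Put the meter and the tuning fork away in the two stack-nest trays, one above the other. Lift the upper tray out of the lower one, set it down on the rubber mat and stand the meter upright on the floor of the lower tray; then put the upper tray back, turned half round so that it stands squarely on the lower tray's pillars instead of nesting, and after that stand the tuning fork upright on the floor of the upper tray. Put things down without dropping them, and do not disturb the other things on the bench.

Things in the scene. Friction and masses are not known exactly. Their poses are not given: they have to be found in the camera images.
- lower: Lower of two identical white plastic trays, loose on the bench: 200 mm long (x), 64 wide (y), floor 4 mm thick, rails 20 mm high (from the underside) along the long sides, 56 mm clear between them. Flat-topped pillars 72 mm high: two at the +x end's corners, one in the middle of the -x end; 172 mm clear between. Origin: centre of underside; x points to the two-pillar end, z up.
- upper_c (a point): Upper tray, same as the lower, 0.22 kg, nested in it at the start, pointing the opposite way, its underside 20 mm above the lower's. Point: mid-length, mid-width, 10 mm above its underside (half-way up its rails); x points to its two-pillar end, z up. Grip it from above across both rails (64 mm) at mid-length; when nested, only its own 20 mm of rail stands above the lower's rails.
- upper_pair (a point): A point on the upper tray 90 mm from its middle towards its two-pillar end, 10 mm above its underside. Pointing the same way as the lower tray it stands on the three pillar tops (each 14 mm long in x), underside 72 mm above the lower's; pointing the opposite way the pillars pass through notches in its floor and it drops 52 mm and nests.
- mat (a point): Middle of the top of a bare black rubber mat fixed on the bench, 250 mm (x) by 110 mm (y), 3 mm thick: room to set the upper tray down lengthwise, either way round. z up.
- meter_c (a point): Centre of a small desk meter, light grey with an orange foot, standing on the bench: 90 mm long (x), 44 wide (y), 46 tall, about 0.22 kg; the point is 23 mm above its underside. Full height with flat parallel sides from x -20 to +45 mm; at its -x end a lower step, 22 mm high, with two terminals up to 34 mm. Grip it from above across the 44 mm width of the full-height part. z up.
- fork_c (a point): Steel tuning fork fixed on a dark wooden sounding box, one piece, about 0.26 kg, 140 mm tall, on the bench. Box 120 mm (x) by 44 (y) by 40 tall; on its middle a stem, then two prongs from 70 to 140 mm above the underside, side by side along y, 30 mm wide overall, 10 mm thick. Point: on the middle axis, 70 mm above the underside. Grip it from above across both prongs (along y). z up.
Not all that is in view belongs to the job. Leave any yellow look-alike of the part that bears meter_c alone. Leave any green look-alike of the lower alone.

How it is judged:
By the outcome, as a careful person would: the job done as asked, in the order asked, and still so for the second after the job is handed in, with the robot touching nothing.
It also fails if it takes over 72 s, if anything falls off the work surface, if the arm or the gripper's body presses on something with over 40 N, if the wrist force passes 120 N, or if a joint passes its speed limit or range.

### The arm

A 6-joint arm with a two-finger parallel gripper is mounted at the origin on the work surface. World frame = base frame: x ahead of the robot, y to its left, z up, the work surface at z = 0. Lengths are in m, angles in rad, forces in N, time in s.
With the tool pointing down it reaches from about 0.325 to 0.775 m from the base axis. Payload 5.5 kg.
Tool frame: the origin (TCP) lies midway between the tips of the shut fingers; the grasp point (between the pads) lies 19 mm behind it; z points along the fingers, y is the line along which they close (so a half turn about z gives the same grasp; the last joint's range is limited). The gripper opens to 88 mm and grips with 3 to 60 N. Pads are 20 mm wide; open, the fingers measure 115 mm over their backs; the gripper's body (75 mm by 178 mm) begins 61 mm behind the grasp point.
Start: joints at [1.053, 0.091, 1.231, -0, 1.82, -0.057], TCP at [0.267, 0.537, 0.223] pointing down, gripper open.
Joint ranges: [-2.87, 2.87], [-0.86, 2.18], [0.17, 2.46], [-1.51, 4.65], [0.06, 2.69], [-2.65, 2.65]. Speed limits (rad/s): [2.57, 2.57, 3.01, 3.14, 3.14, 3.14].

### API

Orientations are given as a unit quaternion [x, y, z, w].
In Python, from station import robot gives the robot as it stands. Calls block until the motion is done:
- robot.goto(position, orientation): joint-space move of the TCP to a pose.
- robot.movel(position, orientation=None, v=0.15, max_force=None): straight line of the TCP; orientation=None keeps the orientation; v is the mean speed in m/s. With max_force (N) it stops when the force on the tool has changed by that much, and returns True; else False.
- robot.set_joints(angles): joint-space move.
- robot.set_gripper(opening, effort=None): finger opening in m; effort is the grip in N (None keeps the last); returns when the fingers have stopped.
- robot.dwell(seconds).
- robot.inverse_kinematics(position, orientation): joint angles nearest the present ones, or None.
- robot.sense(): the state.
- robot.camera(name): name is "scene" or "top" or "wrist"; returns (picture, depth): 420x560x3 uint8, red, green, blue; 420x560 float32, m along the optical axis (not along the pixel's ray), 0 where there is no reading.
- robot.camera_params(name): a dict with "fx", "fy", "cx", "cy" (pixels), "R" (3x3) and "t" (3): a world point X has camera coordinates R X + t. Camera axes: x right, y down, z forward; pixel columns grow to the right and rows downward; lengths in m; the calibration is good to about 2 mm. A picture is of the moment at which its call begins: read the wrist's pose just before it. camera_params takes no time and is no camera call; for the wrist camera it gives the pose at the moment of the call.
A pose or a line that the arm cannot do raises robot.PlanningError and nothing moves.
- robot.close_job(): hands the job in; it is judged then, once.
The state is a dict: "time": time; "joints": joint angles; "qvel": joint speeds; "tau": joint torques, N m; "eef_pos": TCP position; "eef_rot": TCP orientation; "force": force on the tool from outside, world axes, zero at the start; "torque": the same for the moment, N m; "finger_gap": finger opening in m; "finger_force": force on a finger pad.
Only numpy, scipy, OpenCV 4.12 (cv2) and the standard library are available. Lean on these libraries where they do the work, as an engineer would, in place of code of your own. Each camera call takes 0.05 s, during which the arm holds its last target. There are 200 camera calls.

## Working session

There is one attempt and no reset: what is moved stays moved. The work goes in short steps, each a Python script; the robot and the scene stay as the last script left them, time stands still between calls to the robot, and variables do not carry over. Pictures are saved under pics/ and viewed, at most 10 in all, crops included, and the job is handed in when it is done.

```bash
mkdir -p pics; ls
python3 - <<'E'
from station import robot
import cv2,numpy as np
for n in("top","scene"):
    p,d=robot.camera(n); cv2.imwrite(f"pics/{n}0.png",p[:,:,::-1]); np.savez(f"{n}0.npz",p=p,d=d,**robot.camera_params(n)); print(robot.camera_params(n))
E
```

```text
pics
{'fx': 489.88457486856663, 'fy': 489.88457486856663, 'cx': 273.24486162696616, 'cy': 206.84441357634972, 'R': array([[ 0.00218683, -0.99984472,  0.01748553],
       [-0.99614782, -0.00371092, -0.08761133],
       [ 0.08766261, -0.01722659, -0.99600126]]), 't': array([-0.07495506,  0.479803  ,  1.36685685])}
{'fx': 435.71341360168145, 'fy': 435.71341360168145, 'cx': 279.57779925427343, 'cy': 214.7891924743797, 'R': array([[ 0.83636446,  0.54808781,  0.00970827],
       [ 0.44123746, -0.66259419, -0.60520942],
       [-0.32527526,  0.5104593 , -0.7960071 ]]), 't': array([-0.34872196, -0.20160712,  1.36628897])}
```

View pics/top0.png

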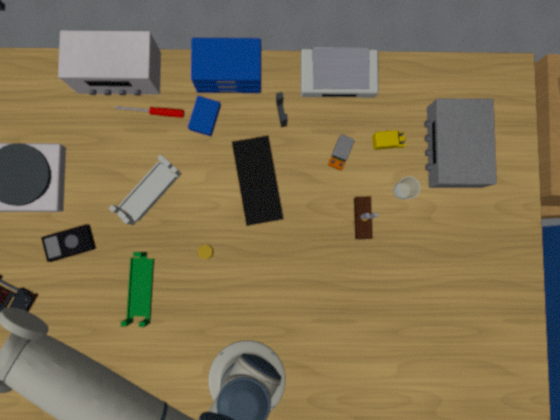

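View pics/scene0.png

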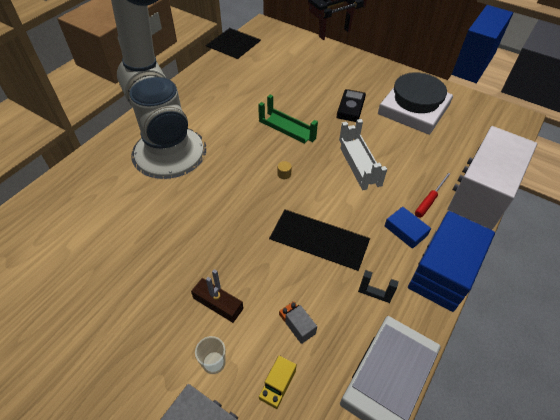

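The top view shows the tray stack at (146,190), mat (257,180), meter (342,152) with its orange foot towards (337,163), and the fork (363,217). The yellow and green look-alikes sit at (389,140) and (140,290). The scene view agrees. Next I measure with masks and depth.

```bash
cat > h.py <<'E'
import numpy as np,cv2
def cloud(p,d,c):
    v,u=np.mgrid[:420,:560]; X=np.stack([(u-c['cx'])/c['fx']*d,(v-c['cy'])/c['fy']*d,d],-1)
    return (X-c['t'])@c['R']          # world HxWx3
def rect(P):
    (c,s,a)=cv2.minAreaRect((P[:,:2]*1000).astype(np.float32)); b=np.array(s)
    if b[0]<b[1]: a+=90; b=b[::-1]
    return np.round(c,1),np.round(b,1),round((a+90)%180-90,1)
def clean(m):
    n,l,s,_=cv2.connectedComponentsWithStats(m.astype(np.uint8)); return l==1+np.argmax(s[1:,4])
E
python3 - <<'E'
from h import *
c=dict(np.load("top0.npz")); p,d=c['p'],c['d']; W=cloud(p,d,c)
def box(m,x0,x1,y0,y1): 
    o=np.zeros_like(m);o[y0:y1,x0:x1]=m[y0:y1,x0:x1];return clean(o)
ok=d>0; g=p.astype(int).max(2)
ext=(W[...,2]>.012)&ok
print("bench z",np.median(W[250:300,200:350,2]))
for n,m in dict(tray=box(ext,100,190,145,235),meter=box(ext,322,360,128,175),fork=box(ext,345,385,190,245),mat=box((g<60),222,295,125,235)).items():
    P=W[m]; print(n,rect(P),P[:,2].max(),np.median(P[:,2]),len(P))
    if n=='tray':
        for lo,hi in((.06,.083),(.083,.11)):
            Q=P[(P[:,2]>lo)&(P[:,2]<hi)]; 
            k=(m&(W[...,2]>lo)&(W[...,2]<hi)).astype(np.uint8); N,l,s,_=cv2.connectedComponentsWithStats(k)
            for i in range(1,N): print(lo,s[i,4],W[l==i].mean(0).round(3))
    if n=='fork': Q=P[P[:,2]>.1];print('prong',len(Q),Q.mean(0)); Q=P[(P[:,2]<.055)&(P[:,2]>.03)];print('box',rect(Q))
    if n=='meter':
        Q=P[P[:,2]>.042];print('body',rect(Q)); Q=P[P[:,2]<.036]; print('low',rect(Q),Q.mean(0))
for n,b in dict(tray=(95,195,140,240),meter=(320,390,125,245)).items():pass
a=cv2.resize(p[140:240,95:195],None,fx=4,fy=4); cc=dict(np.load("scene0.npz"))
e=cv2.resize(cc['p'][110:200,325:400],None,fy=400/90,fx=400/90)
cv2.imwrite("pics/c1.png",np.hstack([a,e])[...,::-1])
E
```

```text
bench z 0.0012413814372277466
tray (array([524.5, 279.1]), array([200.2,  66.6]), -40.8) 0.099236233386521 0.02691696656610262 1865
0.06 30 [0.611 0.237 0.073]
0.06 44 [0.581 0.202 0.071]
0.06 62 [0.459 0.343 0.072]
0.06 17 [0.437 0.316 0.071]
0.083 47 [0.594 0.217 0.093]
0.083 40 [0.47  0.357 0.092]
0.083 39 [0.438 0.321 0.092]
0.083 1 [0.438 0.31  0.083]
meter (array([ 638.1, -266.4]), array([91.1, 44.1]), -22.0) 0.0564170362399822 0.0452791607138798 533
body (array([ 648.2, -270.3]), array([69.3, 43.8]), -22.6)
low (array([ 635.9, -265.5]), array([86.4, 44.1]), -22.0) [ 0.61055535 -0.2531772   0.02446656]
fork (array([ 451.2, -327.1]), array([118.6,  45.3]), 0.8) 0.145913180953521 0.04114966918273767 777
prong 49 [ 0.45073324 -0.32476741  0.13083179]
box (array([ 451.2, -327.2]), array([118.6,  45.2]), 0.8)
mat (array([520.5, -34.1]), array([324.8, 104.4]), 10.2) 1.4047379585294333 0.0042790700079930865 3028
```

View pics/c1.png

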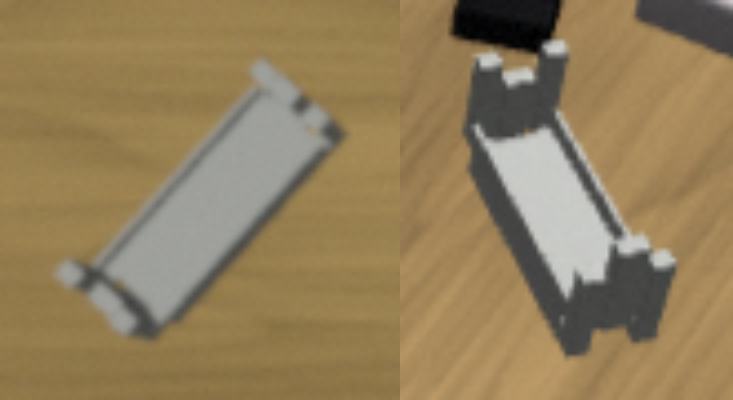

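Upper tray pillars (about 92 mm) sit as a pair at (0.455, 0.339), and the lower's pair (about 72 mm) is at (0.595, 0.219). So lower yaw is about -41° and centre about (0.5245, 0.279). Next I locate the mat by ray casting, then hover for a close look.

```bash
cat >> h.py <<'E'
from scipy.spatial.transform import Rotation as Ro
def q(deg): return (Ro.from_euler('z',deg,degrees=True)*Ro.from_euler('x',180,degrees=True)).as_quat()
def ray(c,u,v,z):
    D=np.stack([(u-c['cx'])/c['fx'],(v-c['cy'])/c['fy'],np.ones_like(u,float)],-1)@c['R']; o=-c['R'].T@c['t']
    return o+D*((z-o[2])/D[:,2])[:,None]
def snap(robot,n,name):
    c=robot.camera_params(n); p,d=robot.camera(n); cv2.imwrite(f"pics/{name}.png",p[...,::-1]); np.savez(name+".npz",p=p,d=d,**c); return p,d,c
def log(robot):
    s=robot.sense(); print('t',round(s['time'],2),'pos',np.round(s['eef_pos'],4),'j',np.round(s['joints'],2),'F',np.round(s['force'],1),'gap',round(s['finger_gap'],4))
def yaw(robot,pos,deg):   # of the two equivalent yaws, the one with the smaller |j6|
    best=[]
    for a in(deg,deg+180):
        j=robot.inverse_kinematics(pos,q(a))
        if j is not None: best.append((abs(j[5]),a))
    return min(best)[1]
E
python3 - <<'E'
from h import *
from station import robot
c=dict(np.load("top0.npz")); p=c['p'].astype(int)
m=np.zeros((420,560),bool); m[130:230,225:292]=(p.max(2)<60)[130:230,225:292]; m=clean(m)
v,u=np.nonzero(m); print('mat',rect(ray(c,u,v,.003)))
P=[.5245,.279,.33]; a=yaw(robot,P,-41); print('yaw',a)
robot.goto(P,q(a)); log(robot); snap(robot,'wrist','w1')
E
```

```text
mat (array([560. , -27.1]), array([244.1, 104.5]), 10.3)
yaw 139
t 1.52 pos [0.5239 0.2799 0.3295] j [ 0.43  0.13  1.    0.    2.01 -0.42] F [-0.7 -0.5  0.2] gap 0.0878
```

View pics/w1.png

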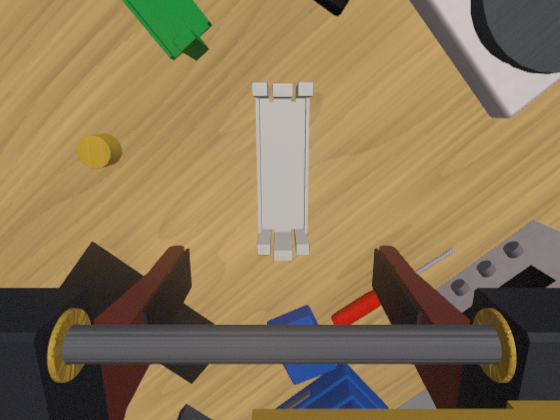

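The wrist view shows the stack head-on: the upper's pair at (260,89) and (305,89), the lower's single at (282,90), and the other end at y≈242. I measure the rail edges and pillar tops from this depth image.

Run:
```python
from h import *
for n,box in(('w1',(230,330,70,275)),('top0',(100,190,145,235))):
    c=dict(np.load(n+".npz")); p,d=c['p'].astype(int),c['d']; W=cloud(p,d,c); x0,x1,y0,y1=box
    b=np.zeros((420,560),bool); b[y0:y1,x0:x1]=1; b&=(d>0)&(W[...,2]>.012); b=clean(b)
    print(n,'z max',W[b][:,2].max()); print(' all',rect(W[b]))
    r=b&(W[...,2]<.05)&(W[...,2]>.034); print(' rails',rect(W[r]))
    ex=np.array([np.cos(np.radians(-41)),np.sin(np.radians(-41))]); ey=np.array([-ex[1],ex[0]]); D=W[b][:,:2]-[.5245,.279]
    for lo,hi in((.066,.08),(.084,.1)):
        s=(W[b][:,2]>lo)&(W[b][:,2]<hi)
        X,Y=D[s]@ex*1e3,D[s]@ey*1e3
        for sg in(-1,1):
            k=X*sg>60; print(lo,sg,k.sum(),'x',X[k].min().round(1),X[k].max().round(1),'med',np.median(X[k]).round(1),'y',Y[k].min().round(1),Y[k].max().round(1),'mean',Y[k].mean().round(1))
```

```text
w1 z max 0.09443366908867336
 all (array([523.5, 281.1]), array([200.2,  64.1]), -40.7)
 rails (array([523.5, 281.1]), array([197.7,  64.1]), -40.7)
0.066 -1 31 x -101.6 -87.9 med -88.2 y -30.6 25.8 mean -0.7
0.066 1 382 x 83.2 97.2 med 87.6 y -30.2 32.7 mean 1.1
0.084 -1 440 x -102.4 -88.2 med -95.2 y -31.2 32.3 mean 0.9
0.084 1 254 x 83.3 98.0 med 89.4 y -8.9 12.4 mean 1.5
top0 z max 0.099236233386521
 all (array([524.5, 279.1]), array([200.2,  66.6]), -40.8)
 rails (array([524.8, 278.7]), array([199. ,  66.4]), -40.5)
0.066 -1 67 x -99.3 -85.3 med -90.8 y -32.0 30.6 mean -1.0
0.066 1 66 x 86.0 99.9 med 92.9 y -31.3 33.4 mean -0.3
0.084 -1 78 x -100.3 -85.5 med -92.7 y -32.6 32.5 mean -0.6
0.084 1 46 x 86.6 100.0 med 93.1 y -11.6 11.7 mean -0.8
```

Run:
```python
from h import *
from station import robot
A=139.3; x,y=.524,.280
robot.set_gripper(.086)
robot.movel([x,y,.10],q(A),v=.3); print(robot.movel([x,y,.0225],v=.12,max_force=15)); log(robot)
robot.set_gripper(.03,25); log(robot)
robot.movel([x,y,.18],v=.2); log(robot)
p,d,c=snap(robot,'top','t2'); snap(robot,'wrist','w2')
w=cv2.imread('pics/w2.png'); cv2.imwrite('pics/t2c.png',np.hstack([cv2.resize(cv2.imread('pics/t2.png')[130:250,90:210],(420,420)),w[:, 90:470]]))
```

```text
False
t 3.53 pos [0.5246 0.2803 0.0236] j [ 0.43  0.13  1.55  0.    1.47 -0.43] F [-0.5 -0.3  0.9] gap 0.0857
t 4.01 pos [0.5244 0.2802 0.0232] j [ 0.43  0.13  1.55  0.    1.47 -0.43] F [0.8 0.9 2.3] gap 0.0638
t 4.95 pos [0.5234 0.2797 0.178 ] j [ 0.43  0.07  1.33 -0.    1.74 -0.43] F [-0.4 -0.3 -1.8] gap 0.0636
```

View pics/t2c.png

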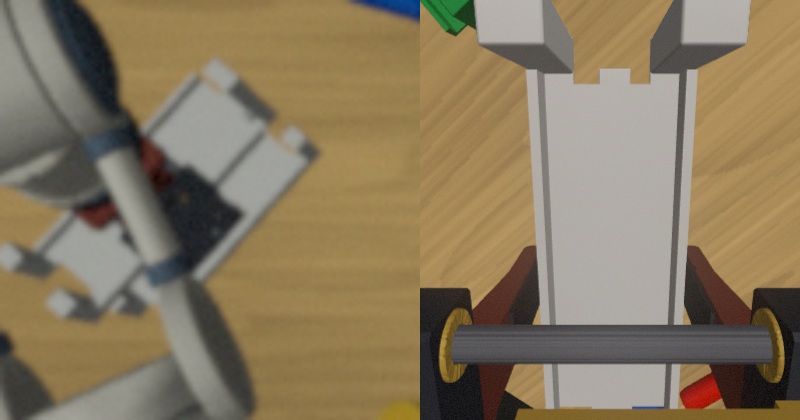

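The upper tray is lifted and held squarely, and the lower tray stayed put. Now I place the upper on the mat with a half turn relative to the final grasp.

Run:
```python
from h import *
from station import robot
x,y=.560,-.027
robot.goto([x,y,.15],q(10.3)); log(robot)
robot.movel([x,y,.020],v=.2); print(robot.movel([x,y,.005],v=.03,max_force=5)); log(robot)
robot.set_gripper(.085); robot.movel([x,y,.15],v=.3); log(robot)
P=[.638,-.266,.28]; a=yaw(robot,P,-22); print(a); robot.goto(P,q(a)); log(robot); snap(robot,'wrist','w3'); snap(robot,'top','t3')
w=cv2.imread('pics/w3.png'); cv2.imwrite('pics/w3c.png',np.hstack([cv2.resize(cv2.imread('pics/t3.png')[120:240,100:300],None,fx=2,fy=2),cv2.resize(w,(320,240))]))
```

```text
t 6.56 pos [ 0.56   -0.0265  0.1499] j [-0.11 -0.02  1.47  0.    1.69  1.28] F [-0.1 -0.3 -2.2] gap 0.0636
True
t 7.84 pos [ 0.5601 -0.027   0.006 ] j [-0.11  0.05  1.66 -0.    1.43  1.28] F [-0.3  0.3  3.6] gap 0.064
t 9.02 pos [ 0.5601 -0.027   0.1501] j [-0.11 -0.02  1.47  0.    1.69  1.28] F [-0.1 -0.3 -0.5] gap 0.0849
-22
t 10.11 pos [ 0.638  -0.265   0.2784] j [-0.44  0.38  0.8   0.    1.97  1.51] F [ 0.9  1.  -0.6] gap 0.0847
```

View pics/w3c.png

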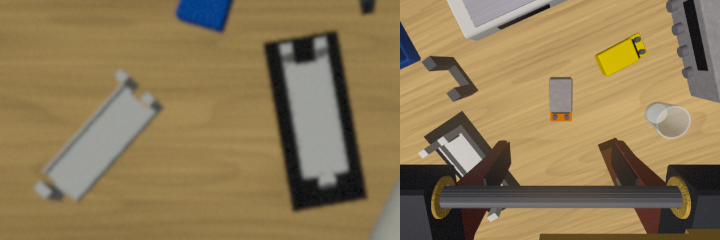

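The upper lies on the mat, the lower is clear, and the meter is head-on in the wrist view with its orange foot nearest. Measuring meter and lower:

Run:
```python
from h import *
def seg(n,box,lo,hi):
    c=dict(np.load(n+".npz")); W=cloud(c['p'],c['d'],c); x0,x1,y0,y1=box
    b=np.zeros((420,560),bool); b[y0:y1,x0:x1]=1; b&=(c['d']>0)&(W[...,2]>lo)&(W[...,2]<hi); b=clean(b); return rect(W[b]),b.sum()
print('meter w',seg('w3',(240,320,115,225),.01,.06),'body',seg('w3',(240,320,115,225),.041,.06))
print('meter t',seg('top0',(322,360,128,175),.01,.06),'body',seg('top0',(322,360,128,175),.041,.06))
print('lower t',seg('t3',(100,190,145,235),.010,.09))
print('upper t',seg('t3',(225,290,130,230),.013,.09))
```

```text
meter w ((array([ 637.3, -265. ]), array([89.9, 43.9]), -21.5), np.int64(3035)) body ((array([ 647.2, -268.9]), array([69. , 43.6]), -21.0), np.int64(2461))
meter t ((array([ 638.1, -266.4]), array([91.1, 44.1]), -22.0), np.int64(536)) body ((array([ 648.2, -270.3]), array([69.3, 43.8]), -22.6), np.int64(365))
lower t ((array([547.5, 292.7]), array([183.1,  17.2]), -41.7), np.int64(206))
upper t ((array([576.2, -51.4]), array([182. ,  15.6]), 10.7), np.int64(147))
```

Run:
```python
from h import *
from station import robot
c=dict(np.load("t3.npz")); W=cloud(c['p'],c['d'],c); Q=W[145:235,100:190][(c['d']>0)[145:235,100:190]]; k=(Q[:,2]>.010)&(Q[:,2]<.08); print('lower t',rect(Q[k]))
o=.012*np.array([np.cos(np.radians(-21.6)),np.sin(np.radians(-21.6))]); x,y=np.array([.6377,-.2657])+o
robot.set_gripper(.07)
robot.goto([x,y,.12],q(158.4)); print(robot.movel([x,y,.0215],v=.15,max_force=12)); log(robot)
robot.set_gripper(.02,30); log(robot)
robot.movel([x,y,.15],v=.25); log(robot)
o=.012*np.array([np.cos(np.radians(-40.7)),np.sin(np.radians(-40.7))]); x,y=np.array([.524,.280])+o
robot.goto([x,y,.20],q(139.3)); log(robot); p,d,c=snap(robot,'wrist','w4')
```

```text
lower t (array([521.6, 296.1]), array([207.6, 201.3]), 87.7)
False
t 14.14 pos [ 0.6495 -0.2704  0.0228] j [-0.44  0.41  1.21 -0.    1.52 -1.64] F [0.6 0.1 0.4] gap 0.0701
t 14.67 pos [ 0.6493 -0.27    0.0223] j [-0.44  0.41  1.21  0.    1.52 -1.64] F [0.2 1.4 2.9] gap 0.044
t 15.33 pos [ 0.6482 -0.27    0.1477] j [-0.44  0.37  1.04 -0.    1.73 -1.64] F [-0.3 -0.1 -2.4] gap 0.0434
t 17.34 pos [0.5335 0.2714 0.1997] j [ 0.41  0.08  1.28 -0.    1.78 -0.45] F [ 1.  -0.5 -2.5] gap 0.0437
```

View pics/w4.png

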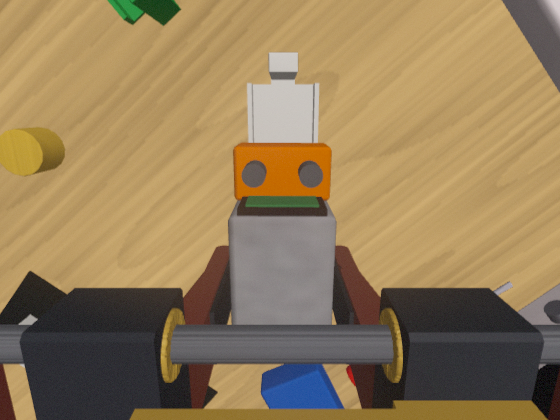

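The meter is held level and centred over the lower tray (tray rails at columns 248 and 319, meter at about 282). I lower it.

Run:
```python
from h import *
from station import robot
s=robot.sense()['eef_pos']; x,y=.5331,.2722
robot.movel([x,y,.05],v=.2); print(robot.movel([x,y,.0240],v=.03,max_force=5)); log(robot)
robot.set_gripper(.065); log(robot); robot.movel([x,y,.15],v=.25)
robot.movel([.524,.280,.33],v=.3); log(robot); snap(robot,'wrist','w5')
c=dict(np.load("w5.npz")); W=cloud(c['p'],c['d'],c); p=c['p'].astype(int)
b=np.zeros((420,560),bool); b[60:280,220:340]=1; b&=(c['d']>0)&(W[...,2]>.011); b=clean(b); print('lower w',rect(W[b]))
m=b&(W[...,2]>.042)&(W[...,2]<.06); print('meter top',rect(W[m]),np.median(W[m][:,2]))
```

```text
True
t 19.02 pos [0.5327 0.272  0.0262] j [ 0.42  0.14  1.53 -0.    1.47 -0.45] F [-0.3 -1.1  4.8] gap 0.044
t 19.57 pos [0.5318 0.2715 0.0246] j [ 0.42  0.14  1.53 -0.    1.47 -0.45] F [-0.9  1.   1.3] gap 0.0651
t 20.97 pos [0.524  0.2799 0.3269] j [ 0.43  0.13  1.   -0.    2.02 -0.43] F [-0.4  1.  -1.1] gap 0.0649
lower w (array([523.1, 279.8]), array([89.6, 44.1]), -40.5)
meter top (array([531.2, 272.9]), array([68.3, 44.1]), -40.5) 0.049753117674840176
```

View pics/w5.png

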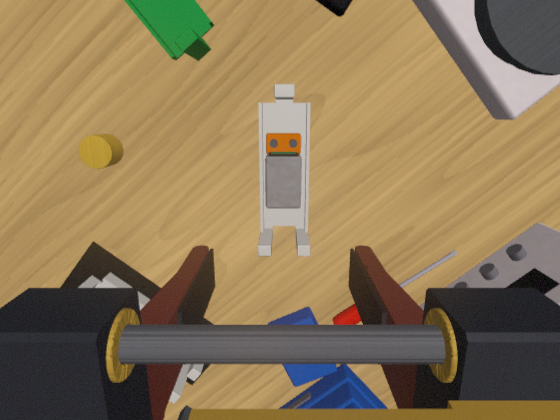

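The meter stands on the lower floor (top at 50 mm), centred between the rails. I check the lower's pose against the first look, then look at the upper on the mat.

Run:
```python
from h import *
from station import robot
c=dict(np.load("w5.npz")); W=cloud(c['p'],c['d'],c)
def lines(W,ok,cen,yaw,zt):   # pillar tops & rail band in a frame
    ex=np.array([np.cos(np.radians(yaw)),np.sin(np.radians(yaw))]); ey=np.array([-ex[1],ex[0]])
    Q=W[ok]; D=(Q[:,:2]-cen)*1e3; X,Y=D@ex,D@ey; n=(abs(X)<106)&(abs(Y)<38)
    for z,l in((zt,'pillars'),(zt-.052,'rails')):
        s=n&(abs(Q[:,2]-z)<.004); f=lambda k:(k.sum(),np.percentile(X[k],[1,99]).round(1),np.percentile(Y[k],[1,99]).round(1))
        if l=='pillars': print(l,f(s&(X<0)),f(s&(X>0)))
        else: 
            for sg in(-1,1):
                k=s&(Y*sg>20)&(abs(X)<80); 
                if k.sum()>20: print(l,k.sum(),np.percentile(Y[k],[1,99]).round(1),'slope deg',np.degrees(np.polyfit(X[k],Y[k],1)[0]).round(2))
    a=n&(Q[:,2]>zt-.060)&(Q[:,2]<zt+.01); print('all',rect(Q[a]))
lines(W,c['d']>0,[.524,.280],-40.7,.072)
P=[.560,-.027,.33]; robot.set_gripper(.086); robot.goto(P,q(190.3)); log(robot); snap(robot,'wrist','w6')
c=dict(np.load("w6.npz")); W=cloud(c['p'],c['d'],c); lines(W,c['d']>0,P[:2],10.3,.075)
```

```text
pillars (np.int64(286), array([-101.1,  -87.5]), array([-10.5,  11.2])) (np.int64(302), array([84.6, 99. ]), array([-31. ,  31.4]))
rails 406 [-31.5 -22.5] slope deg -0.05
rails 399 [28.4 32.5] slope deg 0.03
all (array([523.6, 281.1]), array([200.3,  64.1]), -40.7)
t 22.85 pos [ 0.5601 -0.0264  0.3301] j [-0.11  0.03  1.1   0.    2.01 -1.86] F [-0.5  1.1 -0.7] gap 0.0859
pillars (np.int64(288), array([-98.4, -84.8]), array([-11. ,  10.9])) (np.int64(310), array([ 87.2, 100.8]), array([-31.9,  31.7]))
rails 399 [-32. -28.] slope deg 0.05
rails 397 [27.9 31.9] slope deg -0.02
all (array([561.4, -26.8]), array([199.6,  64.1]), 10.3)
```

The lower has not moved (centre (523.6, 281.1) mm, yaw -40.7°). The upper's centre is consistently 1.2 mm towards its pair from the grip point, so I allow for that in the turned placement.

Run:
```python
from h import *
from station import robot
x,y=.560,-.027
robot.movel([x,y,.09],q(190.3),v=.3); print(robot.movel([x,y,.0065],v=.12,max_force=12)); log(robot)
robot.set_gripper(.03,25); log(robot); h=robot.sense()['eef_pos'][2]-.003
robot.movel([x,y,.20],v=.25)
x,y=.5227,.2819
robot.goto([x,y,.20],q(139.3)); robot.movel([x,y,.085+h],v=.15); log(robot)
print(robot.movel([x,y,.070+h],v=.025,max_force=5)); log(robot); print('h',h)
```

```text
False
t 24.69 pos [ 0.5607 -0.0271  0.0076] j [-0.11  0.05  1.65 -0.    1.43 -1.86] F [-0.7 -0.6  0.4] gap 0.0858
t 25.17 pos [ 0.5603 -0.027   0.0071] j [-0.11  0.05  1.66  0.    1.43 -1.86] F [ 1.3 -0.5  2.3] gap 0.0636
t 28.27 pos [0.5234 0.282  0.0904] j [ 0.44  0.09  1.47  0.    1.58 -0.42] F [-0.2 -0.2 -1.3] gap 0.0639
True
t 28.8 pos [0.5227 0.2819 0.076 ] j [ 0.44  0.1   1.49 -0.    1.56 -0.42] F [ 1.1 -0.5  3.6] gap 0.0638
h 0.004087481962753193
```

Contact came at the expected height (underside at about 72 mm). I release, rise and check.

Run:
```python
from h import *
from station import robot
robot.set_gripper(.085); x,y=.5227,.2819; robot.movel([x,y,.20],v=.2); robot.movel([.524,.280,.36],v=.3); log(robot); snap(robot,'wrist','w7')
c=dict(np.load("w7.npz")); W=cloud(c['p'],c['d'],c)
b=np.zeros((420,560),bool); b[30:300,200:360]=1; b&=(c['d']>0)&(W[...,2]>.062); b=clean(b); Q=W[b]; print('upper',rect(Q),'zmax',Q[:,2].max())
ex=np.array([np.cos(np.radians(-40.7)),np.sin(np.radians(-40.7))]); D=(Q[:,:2]-[.5236,.2811])*1e3; X=D@ex; Y=D@[-ex[1],ex[0]]
f=(abs(X)<75)&(abs(Y)<24); print('floor plane',np.linalg.lstsq(np.c_[X[f],Y[f],np.ones(f.sum())],Q[f,2]*1e3,rcond=None)[0])
k=abs(Q[:,2]-.144)<.005; print([(s,np.percentile(X[k&(X*s>0)],[1,99]).round(1),np.percentile(Y[k&(X*s>0)],[1,99]).round(1)) for s in(-1,1)])
P=[.451,-.326,.36]; a=yaw(robot,P,0.8); print(a); robot.goto(P,q(a)); log(robot); snap(robot,'wrist','w8'); snap(robot,'scene','s8')
s=cv2.imread('pics/s8.png')[90:210,310:430]; cv2.imwrite('pics/c8.png',np.hstack([cv2.resize(s,(420,420)),cv2.imread('pics/w8.png')[:,90:470]]))
c=dict(np.load("w8.npz")); W=cloud(c['p'],c['d'],c)
n=(c['d']>0)&(abs(W[...,0]-.451)<.08)&(abs(W[...,1]+.326)<.045)
for lo,hi in((.03,.05),(.125,.16)): print(lo,rect(W[n&(W[...,2]>lo)&(W[...,2]<hi)]))
```

```text
t 30.8 pos [0.5241 0.2801 0.3574] j [ 0.43  0.16  0.92  0.    2.07 -0.43] F [-0.   0.3  0.7] gap 0.0852
upper (array([523.5, 280.7]), array([200. ,  64.1]), -40.7) zmax 0.14589934243257055
floor plane [-7.80822102e-05 -3.99604087e-04  7.59151184e+01]
[(-1, array([-99.7, -85.7]), array([-11.3,  10.2])), (1, array([85.8, 99.8]), array([-31.4,  30.9]))]
0.8
t 33.03 pos [ 0.4515 -0.3253  0.36  ] j [-0.69  0.05  1.03  0.    2.07  0.87] F [ 0.4 -0.9 -0.1] gap 0.0849
0.03 (array([ 450. , -326.1]), array([120.1,  43.7]), 1.6)
0.125 (array([ 450.7, -326. ]), array([29. ,  9.7]), -89.0)
```

View pics/c8.png

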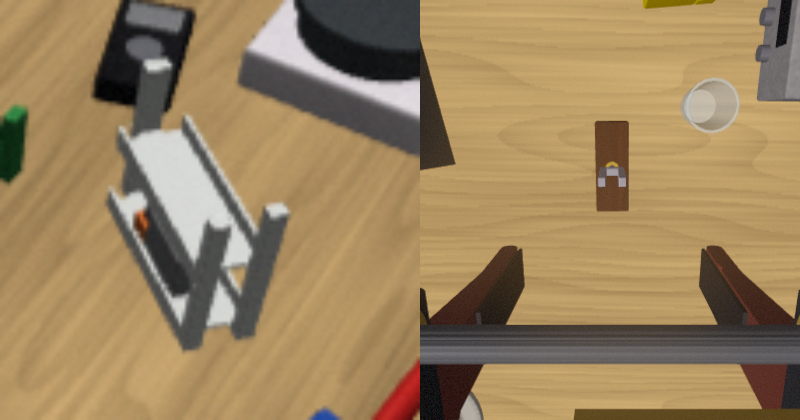

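The upper stands level on the pillars, aligned to within about 0.4 mm, with the meter visible beneath. The fork is in plain view at (612,175) in the crop. Now I pick it and place it.

Run:
```python
from h import *
from station import robot
x,y=.4505,-.3262
robot.set_gripper(.06); robot.movel([x,y,.17],q(1.2),v=.3); print(robot.movel([x,y,.086],v=.15,max_force=12)); log(robot)
robot.set_gripper(.01,30); log(robot); h=robot.sense()['eef_pos'][2]
robot.movel([x,y,.32],v=.25); log(robot)
x,y=.5235,.2808
robot.goto([x,y,.32],q(139.3)); robot.movel([x,y,.090+h],v=.15); log(robot)
print(robot.movel([x,y,.073+h],v=.025,max_force=4)); log(robot); print('h',h)
snap(robot,'scene','s9'); s=cv2.imread('pics/s9.png')[60:210,300:450]; cv2.imwrite('pics/c9.png',cv2.resize(s,(480,480)))
```

```text
False
t 35.22 pos [ 0.4511 -0.3267  0.0876] j [-0.69 -0.01  1.57  0.    1.58  0.86] F [ 0.4 -0.3  0.1] gap 0.0603
t 35.79 pos [ 0.4506 -0.3263  0.0864] j [-0.69 -0.01  1.58  0.    1.58  0.86] F [-0.1 -0.   1.2] gap 0.0296
t 36.88 pos [ 0.4503 -0.326   0.318 ] j [-0.69  0.02  1.14 -0.    1.99  0.86] F [-0.1  0.1 -3.7] gap 0.0301
t 40.17 pos [0.524  0.281  0.1779] j [ 0.43  0.07  1.33  0.    1.74 -0.43] F [ 0.3 -0.  -2.7] gap 0.0297
True
t 40.73 pos [0.5234 0.2808 0.1623] j [ 0.44  0.07  1.36 -0.    1.71 -0.43] F [ 1.1 -0.   3.8] gap 0.03
h 0.0863812988503915
```

View pics/c9.png

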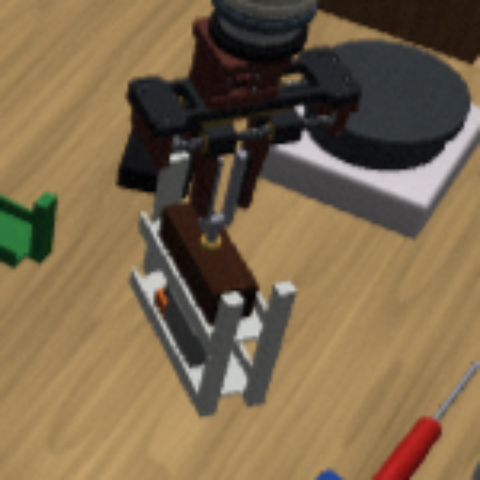

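The fork box sits between the upper's rails, and contact came at the expected height (162.3 mm against 162.4). I release, retreat, verify and hand in if good.

Run:
```python
from h import *
from station import robot
robot.set_gripper(.06); robot.movel([.5235,.2808,.40],v=.25); robot.dwell(.5); log(robot); snap(robot,'wrist','w10')
c=dict(np.load("w10.npz")); W=cloud(c['p'],c['d'],c)
n=(c['d']>0)&(np.hypot(W[...,0]-.5235,W[...,1]-.281)<.11)
f=W[n&(W[...,2]>.105)&(W[...,2]<.125)]; print('box',rect(f),np.median(f[:,2])); g=W[n&(W[...,2]>.2)&(W[...,2]<.23)]; print('prongs',rect(g),g[:,2].max())
m=W[n&(W[...,2]>.085)&(W[...,2]<.16)]; print('tray',rect(m))
ok=abs(np.median(f[:,2])-.116)<.004
print(ok); 
if ok: print(robot.close_job())
```

```text
t 43.05 pos [0.5234 0.2808 0.3999] j [ 0.44  0.2   0.78 -0.    2.16 -0.43] F [ 0.4  0.1 -0.9] gap 0.0604
box (array([524. , 272.3]), array([183.3,  63.5]), -36.3) 0.11586783432753811
prongs (array([522.9, 280.8]), array([29.6,  9.8]), 49.7) 0.21768539239751003
tray (array([523.7, 280.6]), array([200.,  64.]), -40.7)
True
the job is handed in; nothing more can be done
None
```

The job was handed in at about 43 s: the meter stands in the lower tray, the turned upper tray stands squarely on the lower's pillars (within about 0.5 mm), and the tuning fork stands upright on its floor.

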